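Set up the record photo and hold the reflector at the pointer

ROBOT

A 6-joint arm with a two-finger parallel gripper is mounted at the origin on a cart in front of the work surface, level with it; the furniture and walls round the work are solid. World frame = base frame: x ahead of the robot, y to its left, z up, the work surface at z = 0. Lengths are in mm, angles in rad, forces in N, time in s.
With the tool pointing down it reaches from about 350 to 775 mm from the base axis. Payload 7.3 kg.
Tool frame: the origin (TCP) lies midway between the tips of the shut fingers; the grasp point (between the pads) lies 19 mm behind it; z points along the fingers, y is the line along which they close (so a half turn about z gives the same grasp; the last joint's range is limited). The gripper opens to 92 mm and grips with 3 to 60 N. Pads are 19 mm wide; open, the fingers measure 130 mm over their backs; the gripper's body (75 mm by 190 mm) begins 47 mm behind the grasp point.
Start: joints at [-1.477, 0.342, 1.524, -0, 1.275, -0.146], TCP at [124.713, -509.992, 226.741] pointing down, gripper open.
Joint ranges: [-2.53, 2.53], [-0.77, 2.02], [0.04, 2.7], [-1, 4.14], [0.28, 2.66], [-3.11, 3.11]. Speed limits (rad/s): [2.57, 2.57, 3.14, 3.14, 3.14, 3.14].

INTERFACE

Orientations are given as [roll, pitch, yaw] about the fixed x, y, z axes, in that order (R = Rz(yaw) Ry(pitch) Rx(roll)).
In Python, from plant import bot gives the robot as it stands.
- The arm moves only by the tool jog_arm, never from a script. Its arguments are lists of equal length, an entry for each row: "dp": the shift along the tool's x, y, z in m, a list of three; "twist": the turn about the tool's z in degrees. A call has 1 to 10 rows; each row shifts and turns the commanded pose from where the row before left it, along the tool's axes as they then stand; what a row does not reach is not made up. A row lasts 1/8 s, in which the tool goes at most 62.5 mm and 10.7 degrees, less where a joint would pass 70% of its speed; a pose out of reach is approached as far as the arm can. A call is refused whole if a number of a shift passes 0.0625 or a number of a turn 10.7, either way. A call with a gripper value outside its range is refused whole. "jaw" is the finger opening in m, from 0 to 0.0918, set as the call begins (left out, the last holds). The fingers move at their own pace and stop on an object; the grip force is fixed at half the most. Time passes only in rows, so rows that do not move let the fingers close. It gives the time, the measured TCP pose, the force, the opening and the grip force at its end, in the units of the state.
- bot.get_obs(): the state, without advancing time (a new reading comes with each control period).
- bot.capture(name): name is "scene" or "top" or "wrist"; returns the picture (384x512x3 uint8, blue, green, red); there is no depth.
- bot.camera_params(name): a dict with "fx", "fy", "cx", "cy" (pixels), "R" (3x3) and "t" (3): a world point X has camera coordinates R X + t. Camera axes: x right, y down, z forward; pixel columns grow to the right and rows downward; lengths in mm; the calibration is good to about 2 mm. A picture is of the moment at which its call begins: read the wrist's pose just before it. camera_params takes no time and is no camera call; for the wrist camera it gives the pose at the moment of the call.
- bot.close_job(): hands the job in; it is judged then, once.
Trained networks look in the newest picture that a camera, given by its name, has taken for a name from the list of things; names that differ only in an ending like _2 or _b are one class to them, and where a whole thing is asked for, a point or a joint stands for the part that bears it (a point fixed in the world has none). Each returns a list of dicts, best first, with "confidence" (0 to 1); they miss things now and then, are a little off and sometimes report something else, mostly with a low value. They report only what shows in the picture. A call takes as long as a camera call. They do not tell look-alikes from the thing itself.
- bot.find_in(camera, label): "bbox" ([centre column, centre row, width, height] in pixels, round what is visible of it).
- bot.masks_of(camera, label): "pixels" (384x512 bool, what is visible of it) and "bbox" ([centre column, centre row, width, height] in pixels, round what is visible of it).
The state is a dict: "time": time; "joint_positions": joint angles; "dq": joint speeds; "tau": joint torques, N m; "tool_pos": TCP position; "tcp_rot": TCP orientation; "contact_force": force on the tool from outside, world axes, zero at the start; "moment": the same for the moment, N m; "grip_width": finger opening in mm; "finger_force": force on a finger pad.
Only numpy, scipy, OpenCV 4.12 (cv2) and the standard library are available. Lean on these libraries where they do the work, as an engineer would, in place of code of your own. Each camera call takes 0.05 s, during which the arm holds its last target. There are 200 camera calls.

TASK

Set up the record photo of the carving kit on the photo board: lay the wax carver flat in the long compartment and the wax block flat in the short one, and let go of them. Then lift the hinged reflector flap by its ball knob until it is in line with the pointer set on the scale, and hold it there for the picture: it drops if released, so finish while still holding it. Do not shift the pointer or the other things lying about.

Things in the scene. Friction and masses are not known exactly. Their poses are not given: they have to be found in the camera images.
- carver_mid (a point): wax carver: a thin hand tool 140 mm long (its y axis), 9 mm wide and 9 mm high, 30 g, lying loose on the bench. Point: its centre, half-way up (4.5 mm above what it lies on).
- wax_mid (a point): block of modelling wax, 68 mm long (y axis) x 32 mm (x axis) x 11 mm high (z axis), 40 g, lying loose on the bench. Point: its centre, half-way up (5.5 mm above what it lies on). Carver and block may lie in either of two places to the right of the board.
- slot_long (a point): long compartment of the photo board (board fixed to the bench; a plate 190 x 310 mm, 12 mm thick). Point: centre of its floor, 12 mm above the bench. Axes are the board's: x along the compartment's length (pointing away from the robot), y across it to the left, z up. Clear inside 160 mm (x) by 34 mm (y), rails 10 mm high, 5 mm thick, with a 62 mm wide finger notch open in the middle of both long rails. The board's place and yaw vary.
- slot_short (a point): short compartment, 80 mm to the right of the long one. Point: centre of its floor, 12 mm above the bench; axes as slot_long. Clear inside 84 mm (x) by 48 mm (y), rails 10 mm high with the same finger notches (62 mm wide) in the middle of the long rails.
- hinge_mid (a point): point on the flap's hinge line, 36 mm above the bench, 70 mm to the left of slot_long, directly in line with the ball knob. The hinge line runs along this point's x axis (the board's x).
- knob (a point): centre of the ball knob (24 mm diameter) on the flap's free edge, 150 mm from the hinge line. An 8 mm rod runs 34 mm from the ball back to the edge of the flap; the bench is 36 mm below the ball when the flap is down, with no board under it. The point turns with the flap: its y axis points from the hinge to the knob, its x axis along the hinge. The scale plate stands 93 mm beyond the knob along +x and reaches 147 mm above the bench.
- flap_angle (a joint): angle of the reflector flap (aluminium plate 138 x 90 mm, 0.3 kg with its knob), rad: 0 = lying flat to the left of the hinge, grows as the knob is lifted up and over to the right (about the hinge's +x axis), stop at 1.35. It swings freely and falls back when released.
- pointer (a joint): angle of the pointer on the scale plate behind the flap, rad, measured about the same hinge line with the same zero and direction as the flap: the flap is in line when both values are equal. Set anew each time between 0.55 and 1.05; its clamp is stiff and it must stay as set.
- pointer_tip (a point): tip of the dark pointer bar, 128 mm from the hinge line; the y axis points from the hinge line to the tip.
- carver: the wax carver's body (origin under its centre, axes as carver_mid)
- wax_block: the wax block's body (origin under its centre, axes as wax_mid)
- flap: the reflector flap with its knob (origin on the hinge line; axes as knob)
- silicone_key: silicone key, a crescent 37 x 66 mm, 15 mm high; origin at the centre of its underside; loose, to be left where it is
- steel_cup: small steel cup, 60 mm across, 46 mm high; origin at the centre of its underside; loose, to be left where it is
- tape_roll: roll of masking tape lying flat, 96 mm across, 25 mm high; origin at the centre of its underside; loose, to be left where it is
- polisher: polishing cone standing on end, 25 mm across, 30 mm high; origin at the centre of its underside; loose, to be left where it is
Mind the look-alikes: they are no part of the job. Of the things that look like the wax_block, take the one that is farthest to the robot's left at the start.

How it is judged (in metres and radians):
On the way, in this order (a step that is already met when the one before it is completed fails the run):
1. carver and wax block lie flat in their compartments, let go (x of carver_mid in the frame of slot_long between -0.016 and 0.016 m and y of carver_mid in the frame of slot_long between -0.018 and 0.018 m and z of carver_mid in the frame of slot_long below 0.0075 m and angle between the y axis of carver_mid and the x axis of slot_long, either way round below 0.25 rad and x of wax_mid in the frame of slot_short between -0.016 and 0.016 m and y of wax_mid in the frame of slot_short between -0.016 and 0.016 m and z of wax_mid in the frame of slot_short below 0.0085 m and angle between the y axis of wax_mid and the x axis of slot_short, either way round below 0.25 rad and contact force between the fingers and carver below 0.05 N and contact force between the fingers and wax_block below 0.05 N), for 0.2 s.
2. the flap is held in line with the pointer (angle between the y axis of knob and the y axis of pointer_tip, either way round below 0.09 rad and contact force between the fingers and flap above 0.1 N), for 0.3 s.
At the end, for the whole second after the job is handed in: Carver and wax block flat on the floors of the long and short compartments, let go, within 16 mm of centre (carver 18 mm across) and 0.25 rad of its length; flap at rest within 0.09 rad of the pointer, held by the fingers and resting on neither part; pointer and other things not shifted (all of step 1 and all of step 2 and velocity of joint flap_angle between -0.1 and 0.1 rad/s and contact force between flap and carver below 0.05 N and contact force between flap and wax_block below 0.05 N); the arm keeps its last pose, push and grip.
It fails at once if the pointer is shifted (more than 8 mm at its tip) (distance of pointer_tip from where it was at the start of the episode above 0.008 m).
It fails at once if one of the other loose things is shifted more than 30 mm (distance of any of silicone_key, steel_cup, tape_roll, polisher from where it was at the start of the episode above 0.03 m).
It also fails if it takes over 61 s, if anything falls off the work surface, if the arm or the gripper's body presses on something with over 40 N, if the wrist force passes 120 N, or if a joint passes its speed limit or range.

## Working session

There is one attempt and no reset: what is moved stays moved. The work goes in short steps, Python scripts to look and compute and a tool call to move; the robot and the scene stay as the last step left them, time stands still between calls to the robot, and variables do not carry over. Pictures are saved under pics/ and viewed, at most 10 in all, crops included, and the job is handed in when it is done.

Besides the shell and the picture viewer there is one more tool, called after "Call:" as name(argument=value, ...), one argument or row to a line, values as JSON. jog_arm: Moves the arm, as the interface text tells. Its arguments: {"type":"object","properties":{"dp":{"type":"array"},"twist":{"type":"array"},"jaw":{"type":"number"}},"required":["dp","twist"]}

```bash
ls; mkdir -p pics
python3 - <<'E'
from plant import bot
import cv2,numpy as np
o=bot.get_obs();print(o['time'],o['tool_pos'],o['tcp_rot'],o['grip_width'])
a=bot.capture("top");s=bot.capture("scene")
cv2.imwrite('pics/top0.png',cv2.resize(a,(800,600)));cv2.imwrite('pics/scene0.png',cv2.resize(s,(800,600)))
np.save('top0.npy',a)
for c in("top","scene"):
    p=bot.camera_params(c);print(c,{k:np.round(v,3).tolist() for k,v in p.items()})
for c in("top","scene"):
    for l in("carver","wax_block","knob","pointer_tip","silicone_key","steel_cup","tape_roll","polisher"):
        print(c,l,[(np.round(d['bbox'],1).tolist(),round(d['confidence'],2)) for d in bot.find_in(c,l)])
E
```

```text
pics
0.0 [ 124.68783066 -509.5808496   226.04202778] [-3.14006910e+00 -2.19997270e-04  2.39800995e-01] 91.32545264276865
top {'fx': 488.433, 'fy': 488.433, 'cx': 252.925, 'cy': 187.084, 'R': [[0.014, -1.0, -0.003], [-0.986, -0.014, -0.167], [0.167, 0.005, -0.986]], 't': [-144.676, 608.826, 1548.878]}
scene {'fx': 425.052, 'fy': 425.052, 'cx': 256.049, 'cy': 186.014, 'R': [[-0.542, -0.84, -0.001], [-0.41, 0.266, -0.873], [0.733, -0.473, -0.489]], 't': [191.639, 325.714, 987.723]}
top carver [([277.7, 235.1, -0.8, 6.6], 0.45)]
top wax_block [([325.4, 232.6, 18.5, 22.3], 0.64), ([142.0, 207.9, 53.8, 44.6], 0.53), ([408.3, 215.2, 19.6, 19.8], 0.48)]
top knob [([143.2, 207.8, 52.7, 49.0], 0.83)]
top pointer_tip [([170.7, 204.9, 110.9, 73.1], 0.25)]
top silicone_key []
top steel_cup [([312.2, 160.1, 17.7, 16.2], 0.48)]
top tape_roll [([368.6, 194.7, 30.8, 29.0], 0.78)]
top polisher [([336.6, 174.1, 3.9, 1.2], 0.45), ([275.8, 158.8, 18.9, 16.2], 0.19)]
scene carver []
scene wax_block []
scene knob [([161.7, 233.0, 62.4, 34.4], 0.97)]
scene pointer_tip [([163.7, 210.5, 1.5, 0.6], 0.65), ([161.3, 231.2, 63.8, 37.7], 0.5)]
scene silicone_key [([252.4, 179.2, 14.5, 16.4], 0.53)]
scene steel_cup [([277.2, 168.3, 10.3, 18.5], 0.58)]
scene tape_roll [([334.5, 169.2, 23.3, 20.0], 0.56)]
scene polisher []
```

Run:
```python
import cv2,numpy as np
a=np.load('top0.npy')
cv2.imwrite('pics/topcrop.png',cv2.resize(a[130:280,100:440],None,fx=2.35,fy=2.35,interpolation=cv2.INTER_CUBIC))
```

```text
(no output)
```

View pics/topcrop.png

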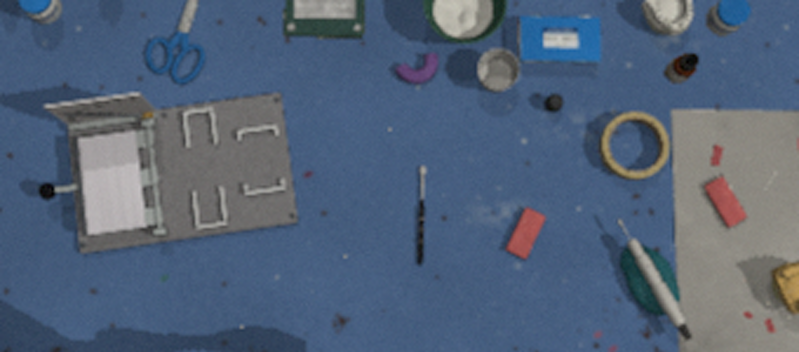

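View pics/scene0.png

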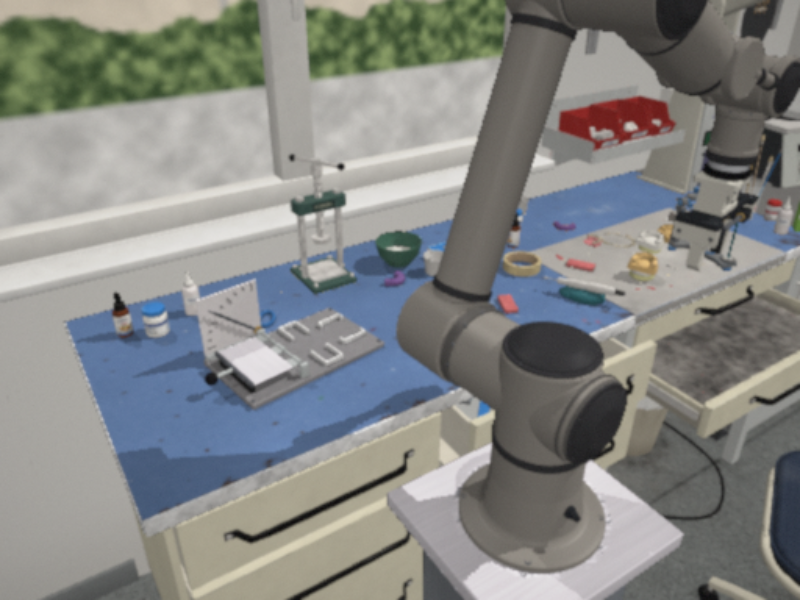

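The top crop shows the carver from (423,165) to (420,262), the correct left wax block at (525,233), board right corners at (278,94) and (297,221), bottom left (83,251), and the knob at (47,190). The scene view shows the pointer on the scale plate behind the flap.

```bash
cat > h.py <<'E'
import numpy as np,cv2
from plant import bot
def unproj(p,uv,z):
    d=p['R'].T@np.array([(uv[0]-p['cx'])/p['fx'],(uv[1]-p['cy'])/p['fy'],1.]) if True else 0
    c=-p['R'].T@p['t']; return c+d*(z-c[2])/d[2]
def params(c):
    p=bot.camera_params(c);p['R']=np.array(p['R']);p['t']=np.array(p['t']);return p
def proj(p,X):
    q=np.array(X)@p['R'].T+p['t'];return np.stack([p['fx']*q[...,0]/q[...,2]+p['cx'],p['fy']*q[...,1]/q[...,2]+p['cy']],-1)
def state():
    o=bot.get_obs();print(round(o['time'],2),np.round(o['tool_pos'],1),np.round(o['tcp_rot'],4),round(o['grip_width'],1),np.round(o['joint_positions'],2));return o
def snap(c,name,box=None,f=1.5):
    a=bot.capture(c); b=a if box is None else a[box[1]:box[3],box[0]:box[2]]
    cv2.imwrite(f'pics/{name}.png',cv2.resize(b,None,fx=f,fy=f,interpolation=cv2.INTER_CUBIC));np.save(name+'.npy',a);return a
E
python3 - <<'E'
from h import *
p=params('top')
for n,c,z in [('carvT',(423,165),5),('carvB',(420,262),5),('wax',(525,233),11),('TR',(278,94),12),('BR',(297,221),12),('BL',(83,251),12),('knob',(47,190),36),
 ('longTL',(184,113),22),('longBR',(227,227),22),('longBL',(194,229),22),('longTR',(213,109),22),('shortTL',(238,131),22),('shortTR',(276,127),22),('shortBL',(247,193),22),('shortBR',(284,188),22),('key',(418,70),8),('cup',(498,69),23),('pol',(554,102),15),('tape',(635,145),25)]:
    print(n,np.round(unproj(p,(100+c[0]/2.35-.3,130+c[1]/2.35-.3),z),1))
o=state()
w=params('wrist');R=cv2.Rodrigues(np.array([0,0,0.]))[0]
from scipy.spatial.transform import Rotation as Ro
T=Ro.from_euler('xyz',o['tcp_rot']).as_matrix()
c=-w['R'].T@w['t'];print('cam in tool',T.T@(c-o['tool_pos']),'\n',w['R']@T,w['fx'])
E
```

```text
carvT [ 576.2 -226.3    5. ]
carvB [ 438.2 -222.8    5. ]
wax [ 480.6 -370.1   11. ]
TR [675.3 -17.1  12. ]
BR [492.9 -48.7  12. ]
BL [446.5 251.1  12. ]
knob [529.2 300.1  36. ]
longTL [643.8 115.3  22. ]
longBR [482.2  48.6  22. ]
longBL [478.8  94.7  22. ]
longTR [650.2  74.2  22. ]
shortTL [618.9  37.6  22. ]
shortTR [625.4 -16.3  22. ]
shortBL [530.5  22.   22. ]
shortBR [538.3 -29.9  22. ]
key [ 714.3 -218.2    8. ]
cup [ 713.9 -332.1   23. ]
pol [ 668.5 -412.9   15. ]
tape [ 606.  -524.8   25. ]
0.9 [ 124.7 -510.   226.8] [ 3.1415 -0.      0.2397] 92.2 [-1.48  0.34  1.52  0.    1.28 -0.15]
cam in tool [ 6.82509961e+01 -1.48006636e-01 -1.56698869e+02] 
 [[ 3.06632933e-04  9.99999769e-01 -6.07358989e-04]
 [-9.65866206e-01  1.38835291e-04 -2.59041410e-01]
 [-2.59041265e-01  6.66058150e-04  9.65866026e-01]] 334.19777912963303
```

Call:
jog_arm(
  dp=[
    [0.051,-0.015,0.003],
    [0.051,-0.015,0.003],
    [0.051,-0.015,0.003],
    [0.051,-0.015,0.003],
    [0.051,-0.015,0.003],
    [0.051,-0.015,0.003],
    [0.051,-0.015,0.003],
    [0.051,-0.015,0.003],
    [0,0,0],
    [0,0,0],
  ],
  twist=[0,0,0,0,0,0,0,0,7.5,7.5],
)

```text
time: 2.15
tool_pos: [493.2, -295.8, 202.4]
tcp_rot: [-3.141, 0.0, -0.025]
contact_force: [-0.1, -0.1, 0.7]
grip_width: 92.0
finger_force: 0.0
```

Run:
```python
from h import *
pt=params('top')
for c in [(48,105),(150,95)]: print(np.round(unproj(pt,(100+c[0]/2.35-.3,130+c[1]/2.35-.3),147),1))
o=state();p=params('wrist');a=snap('wrist','w1')
for l in('carver','wax_block'):
    for d in bot.masks_of('wrist',l):
        m=d['pixels'];
        if m.sum()<20: continue
        c,s,ang=cv2.minAreaRect(np.argwhere(m)[:,::-1].astype(np.float32));b=cv2.boxPoints((c,s,ang))
        W=np.array([unproj(p,q,4.5 if l=='carver' else 8) for q in b]);e=W[1]-W[0];f=W[2]-W[1]
        v=e if np.hypot(*e[:2])>np.hypot(*f[:2]) else f
        print(l,round(d['confidence'],2),m.sum(),np.round(W.mean(0),1),'ang',round(np.arctan(v[1]/v[0]),3),np.round([np.hypot(*e[:2]),np.hypot(*f[:2])],1))
```

```text
[628.7 274.6 147. ]
[644.  140.9 147. ]
2.15 [ 493.2 -295.8  202.4] [-3.1414e+00  4.0000e-04 -2.4500e-02] 92.0 [-0.67  0.45  1.42 -0.    1.27  0.92]
carver 0.81 821 [ 501.8 -223.2    4.5] ang -0.017 [  8.5 139.5]
carver 0.73 1760 [532.8 -40.7   4.5] ang -0.223 [101.9  32.4]
wax_block 0.9 1848 [ 479.  -369.2    8. ] ang -0.43 [67.5 33.2]
```

View pics/w1.png

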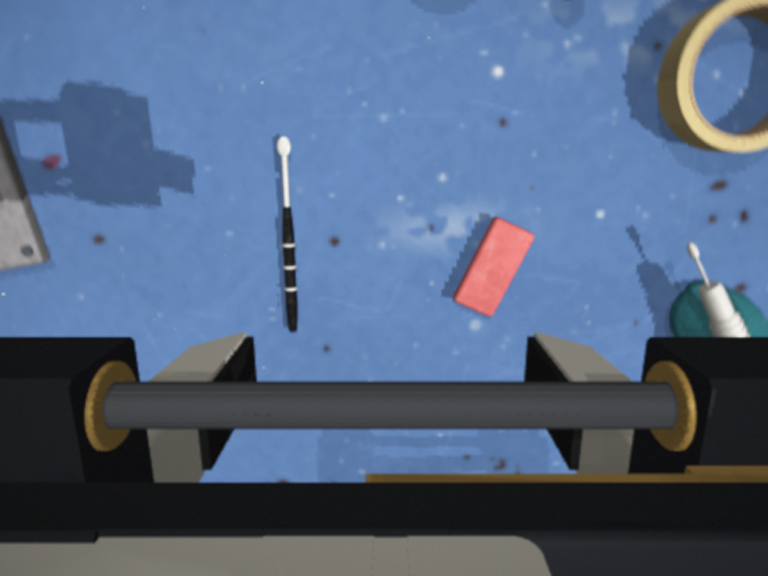

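Call:
jog_arm(
  dp=[
    [0.0035,-0.0365,0.04],
    [0.0035,-0.036,0.045],
    [0,0,0.06],
    [0,0,0.04],
    [0,0,0.0145],
    [0,0,0],
  ],
  twist=[0,0,0,0,0,0],
  jaw=0.05,
)

```text
time: 3.05
tool_pos: [501.3, -224.6, 3.3]
tcp_rot: [-3.142, 0.0, -0.021]
contact_force: [-0.0, -0.8, -0.1]
grip_width: 49.7
finger_force: 0.0
```

Call:
jog_arm(
  dp=[
    [0,0,0],
    [0,0,0],
    [0,0,0],
    [0,0,0],
  ],
  twist=[0,0,0,0],
  jaw=0.0,
)

```text
time: 3.55
tool_pos: [501.3, -224.3, 3.6]
tcp_rot: [3.141, -0.001, -0.022]
contact_force: [0.1, 0.2, 0.2]
grip_width: 14.4
finger_force: 0.0
```

Call:
jog_arm(
  dp=[
    [0,0,0],
    [0,0,0],
    [0,0,0],
  ],
  twist=[0,0,0],
)

```text
time: 3.92
tool_pos: [501.2, -224.3, 3.4]
tcp_rot: [3.141, -0.0, -0.022]
contact_force: [-1.6, 0.7, 3.2]
grip_width: 7.8
finger_force: 30.0
```

Call:
jog_arm(
  dp=[
    [0,0,-0.03],
    [0,0,-0.06],
    [-0.004,-0.054,-0.028],
    [-0.004,-0.055,-0.02],
    [-0.003,-0.055,-0.019],
    [-0.003,-0.055,0],
    [-0.003,-0.055,0],
    [0,0,0],
    [0,0,0],
  ],
  twist=[0,0,0,0,0,0,0,-10.4,0],
)

```text
time: 5.05
tool_pos: [489.9, 50.7, 160.0]
tcp_rot: [3.141, 0.0, 0.16]
contact_force: [0.5, -0.3, -0.6]
grip_width: 8.0
finger_force: 30.0
```

Run:
```python
from h import *
o=state();p=params('wrist');a=snap('wrist','w2')
# project predicted rails for a check
L=np.array([563.8,83.2]);y=0.16
X=np.array([np.cos(y),np.sin(y)]);Y=np.array([-X[1],X[0]])
for n,c,l,w in(('long',L,80,17),('short',L-80*Y,42,24)):
    print(n,[np.round(proj(p,np.r_[c+i*l*X+j*w*Y,22])*1.5).tolist() for i in(1,-1) for j in(1,-1)])
```

```text
5.05 [489.9  50.7 160. ] [3.1415e+00 4.0000e-04 1.5960e-01] 8.0 [-0.05  0.35  1.71 -0.    1.08  1.36]
long [[318.0, -28.0], [383.0, -28.0], [328.0, 271.0], [384.0, 271.0]]
short [[455.0, 51.0], [544.0, 51.0], [451.0, 208.0], [533.0, 208.0]]
```

View pics/w2.png

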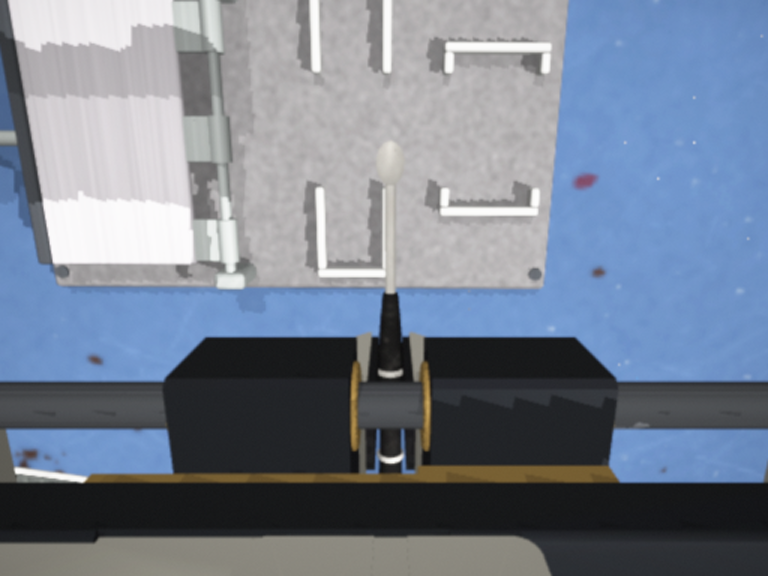

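The view shows the carver held straight, the long compartment between columns 320–385, and the short one around (450–540, 50–207). This agrees with my estimate to about 1 mm.

Call:
jog_arm(
  dp=[
    [0.039,-0.011,0],
    [0.039,-0.01,0.02],
    [0,0,0.06],
    [0,0,0.045],
    [0,0,0.014],
    [0,0,0.0045],
    [0,0,0],
  ],
  twist=[0,0,0,0,0,0,0],
)

```text
time: 5.98
tool_pos: [565.0, 82.9, 18.1]
tcp_rot: [3.141, -0.003, 0.158]
contact_force: [0.9, -1.2, 0.6]
grip_width: 7.8
finger_force: 30.0
```

Call:
jog_arm(
  dp=[
    [0,0,0],
    [0,0,0],
    [0,0,0],
  ],
  twist=[0,0,0],
  jaw=0.03,
)

```text
time: 6.35
tool_pos: [564.1, 83.3, 17.3]
tcp_rot: [3.141, -0.001, 0.159]
contact_force: [-0.5, 0.0, 0.7]
grip_width: 28.9
finger_force: 0.0
```

Call:
jog_arm(
  dp=[
    [0,0,-0.03],
    [0,0,-0.06],
    [-0.0195,0.054,0],
    [-0.0195,0.054,0],
    [-0.0195,0.054,0],
    [-0.0195,0.054,0],
    [-0.0195,0.054,0],
    [-0.0195,0.054,0],
    [-0.0195,0.054,0],
    [-0.0195,0.055,0],
  ],
  twist=[0,0,0,0,0,0,0,0,0,0],
  jaw=0.06,
)

```text
time: 7.6
tool_pos: [478.1, -370.8, 107.0]
tcp_rot: [3.141, -0.0, 0.159]
contact_force: [0.9, -0.6, 0.2]
grip_width: 60.5
finger_force: 0.0
```

Call:
jog_arm(
  dp=[
    [0,0,0.01],
    [0,0,0.015],
    [0,0,0.02],
    [0,0,0.02],
    [0,0,0],
  ],
  twist=[8.4,8.4,8.4,8.4,0],
)

```text
time: 8.22
tool_pos: [477.8, -368.2, 40.4]
tcp_rot: [-3.141, 0.003, -0.426]
contact_force: [-0.4, 0.4, 0.1]
grip_width: 59.9
finger_force: 0.0
```

Call:
jog_arm(
  dp=[
    [0.001,0.0005,0.025],
    [0,0,0.012],
    [0,0,0],
  ],
  twist=[0,0,0],
)

```text
time: 8.6
tool_pos: [479.0, -369.6, 4.5]
tcp_rot: [-3.141, 0.001, -0.426]
contact_force: [0.5, 0.6, 0.4]
grip_width: 59.6
finger_force: 0.0
```

Call:
jog_arm(
  dp=[
    [0,0,0],
    [0,0,0],
    [0,0,0],
    [0,0,0],
    [0,0,0],
  ],
  twist=[0,0,0,0,0],
  jaw=0.02,
)

```text
time: 9.22
tool_pos: [479.5, -370.1, 5.2]
tcp_rot: [3.141, -0.001, -0.427]
contact_force: [-0.1, 0.0, 4.9]
grip_width: 31.5
finger_force: 30.0
```

Call:
jog_arm(
  dp=[
    [0,0,-0.025],
    [0,0,-0.04],
    [0,0,-0.045],
    [0,0,-0.045],
  ],
  twist=[0,-10.7,-10.7,-10.7],
)

```text
time: 9.72
tool_pos: [479.0, -369.7, 160.8]
tcp_rot: [-3.141, 0.0, 0.139]
contact_force: [-0.3, -1.4, -0.5]
grip_width: 31.4
finger_force: 30.0
```

Call:
jog_arm(
  dp=[
    [0.0115,-0.053,0],
    [0.0115,-0.053,0],
    [0.0115,-0.053,0],
    [0.0115,-0.053,0],
    [0.0115,-0.053,0],
    [0.0115,-0.053,0],
    [0.0115,-0.053,0],
    [0,0,0],
  ],
  twist=[-1.5,0,0,0,0,0,0,0],
)

```text
time: 10.72
tool_pos: [500.8, 12.4, 159.6]
tcp_rot: [-3.141, 0.0, 0.165]
contact_force: [0.3, -1.0, 0.3]
grip_width: 31.6
finger_force: 30.0
```

Run:
```python
from h import *
o=state();p=params('wrist');a=snap('wrist','w3')
L=np.array([563.5,83.8]);y=0.16
X=np.array([np.cos(y),np.sin(y)]);Y=np.array([-X[1],X[0]])
for n,c,l,w in(('long',L,80,17),('short',L-80*Y,42,24)):
    print(n,[np.round(proj(p,np.r_[c+i*l*X+j*w*Y,22])*1.5).tolist() for i in(1,-1) for j in(1,-1)])
for d in bot.masks_of('wrist','carver'):
    m=d['pixels'];c,s,ang=cv2.minAreaRect(np.argwhere(m)[:,::-1].astype(np.float32));b=cv2.boxPoints((c,s,ang))
    W=np.array([unproj(p,q,16.5) for q in b]);q=W.mean(0)[:2]-L;print(round(d['confidence'],2),m.sum(),'in slot',q@X,q@Y,np.round(W[:,:2]).tolist())
S=L-80*Y;d=S-o['tool_pos'][:2];t=o['tcp_rot'][2];print('to short tool',d@[np.cos(t),np.sin(t)],d@[np.sin(t),-np.cos(t)])
```

```text
10.72 [500.8  12.4 159.6] [-3.141e+00  4.000e-04  1.647e-01] 31.6 [-0.13  0.37  1.69  0.    1.09  1.28]
long [[243.0, -18.0], [308.0, -18.0], [262.0, 278.0], [318.0, 279.0]]
short [[382.0, 61.0], [471.0, 61.0], [382.0, 216.0], [464.0, 216.0]]
0.63 6110 in slot -138.53703384963634 -60.59126887698579 [[498.0, 42.0], [508.0, -16.0], [375.0, -42.0], [364.0, 24.0]]
0.61 1208 in slot 1.8864903801581743 -1.0528887552469097 [[633.0, 98.0], [635.0, 90.0], [498.0, 68.0], [496.0, 77.0]]
to short tool 73.13927412287117 19.801571915261178
```

View pics/w3.png

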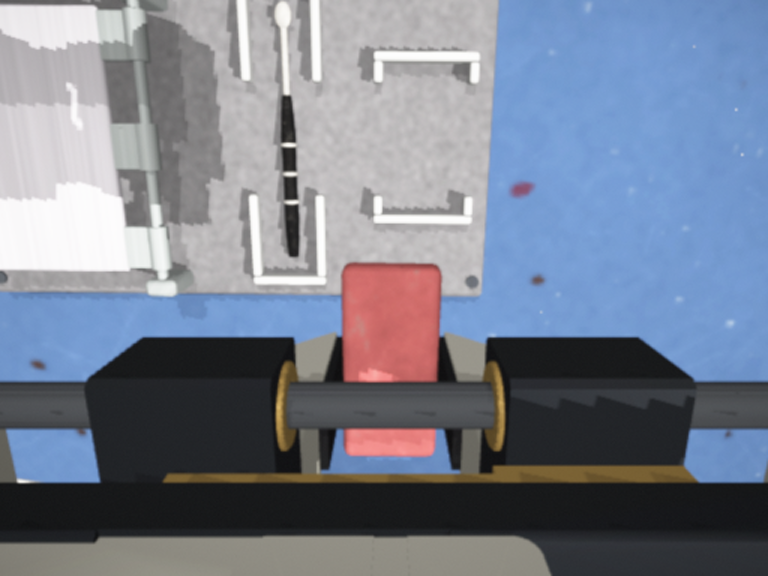

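Carver lies well in the long compartment (290,130), the wax hangs straight below the gripper, and short rails match the prediction at rows 61–216.

Call:
jog_arm(
  dp=[
    [0.037,0.01,0],
    [0.036,0.01,0.02],
    [0,0,0.06],
    [0,0,0.043],
    [0,0,0.014],
    [0,0,0.005],
    [0,0,0],
  ],
  twist=[0,0,0,0,0,0,0],
)

```text
time: 11.7
tool_pos: [577.5, 0.3, 19.1]
tcp_rot: [3.141, -0.002, 0.159]
contact_force: [-0.1, -0.4, -0.0]
grip_width: 31.6
finger_force: 30.0
```

Call:
jog_arm(
  dp=[
    [0,0,0],
    [0,0,0],
    [0,0,0],
  ],
  twist=[0,0,0],
  jaw=0.046,
)

```text
time: 12.08
tool_pos: [576.8, 0.9, 18.3]
tcp_rot: [3.141, -0.001, 0.16]
contact_force: [0.2, 0.3, 0.8]
grip_width: 45.7
finger_force: 0.0
```

Call:
jog_arm(
  dp=[
    [0,0,-0.025],
    [0,0,-0.055],
    [0,0,-0.06],
    [-0.04,0,0],
    [-0.035,0,0],
    [0,0,0],
  ],
  twist=[0,0,0,0,0,0],
)

```text
time: 12.82
tool_pos: [500.6, -11.0, 158.2]
tcp_rot: [-3.141, 0.001, 0.159]
contact_force: [0.7, -0.2, 0.7]
grip_width: 45.9
finger_force: 0.0
```

Run:
```python
from h import *
o=state();p=params('wrist');a=snap('wrist','w4',(0,0,512,230),1.5)
L=np.array([563.5,83.8]);y=0.16
X=np.array([np.cos(y),np.sin(y)]);Y=np.array([-X[1],X[0]]);S=L-80*Y
for l,C,z in(('carver',L,16.5),('wax_block',S,20)):
  for d in bot.masks_of('wrist',l):
    m=d['pixels'];c,s,ang=cv2.minAreaRect(np.argwhere(m)[:,::-1].astype(np.float32));b=cv2.boxPoints((c,s,ang))
    W=np.array([unproj(p,q,z) for q in b]);q=W.mean(0)[:2]-C;print(l,round(d['confidence'],2),m.sum(),'in slot',q@X,q@Y,np.round(np.c_[(W[:,:2]-C)@X,(W[:,:2]-C)@Y]).tolist())
```

```text
12.82 [500.6 -11.  158.2] [-3.1415e+00  7.0000e-04  1.5910e-01] 45.9 [-0.18  0.37  1.69 -0.    1.08  1.24]
carver 0.59 1187 in slot 0.8127203424091676 -1.0338061902746687 [[69.0, 3.0], [69.0, -5.0], [-67.0, -6.0], [-68.0, 4.0]]
wax_block 0.68 3174 in slot -0.7626414232319711 -4.740184384692142 [[33.0, 11.0], [33.0, -20.0], [-35.0, -21.0], [-35.0, 12.0]]
```

View pics/w4.png

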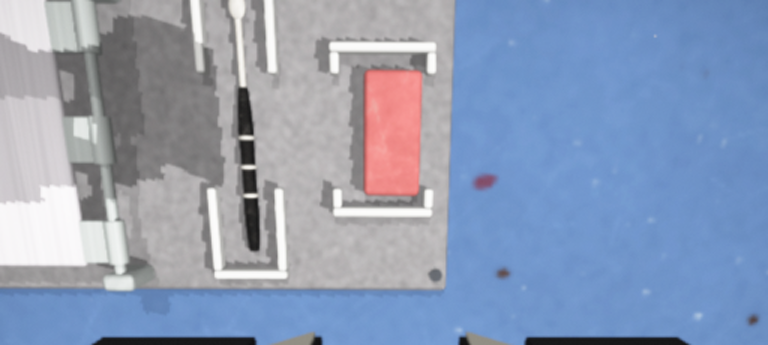

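Call:
jog_arm(
  dp=[
    [0.013,-0.0505,0],
    [0.013,-0.0505,0],
    [0.013,-0.0505,0],
    [0.013,-0.0505,0],
    [0.013,-0.0505,0],
    [0.012,-0.05,0],
    [0,0,0],
    [0,0,0],
    [0,0,0],
    [0,0,0],
  ],
  twist=[0,0,0,0,0,0,-10.5,-10.5,-10.5,-10.5],
  jaw=0.06,
)

```text
time: 14.22
tool_pos: [531.1, 300.6, 157.1]
tcp_rot: [-3.142, 0.0, 0.899]
contact_force: [0.1, 0.2, 0.7]
grip_width: 60.1
finger_force: 0.0
```

Call:
jog_arm(
  dp=[
    [0,0,0],
    [0,0,0],
    [0,0,0],
    [0,0,0],
    [0,0,0],
    [0,0,0],
    [0,0,0],
    [0,0,0],
  ],
  twist=[-10.5,-10.5,-10.5,-10.5,-10.5,-10.5,-10,0],
)

```text
time: 15.22
tool_pos: [531.0, 300.4, 157.2]
tcp_rot: [-3.141, -0.0, 2.165]
contact_force: [0.6, 0.1, 1.2]
grip_width: 60.1
finger_force: 0.0
```

Run:
```python
from h import *
o=state();p=params('wrist');a=snap('wrist','w5')
print('knob proj',proj(p,np.array([528.7,300.4,36]))*1.5)
for d in bot.masks_of('wrist','knob'): print(d['confidence'],d['bbox'],d['pixels'].sum())
```

```text
15.22 [531.  300.4 157.2] [-3.1415 -0.      2.1654] 60.1 [ 0.39  0.56  1.38 -0.    1.21 -0.21]
knob proj [388.49944361 275.1942483 ]
0.59 [224.5, 242.5, 157.7, 150.0] 7438
```

View pics/w5.png

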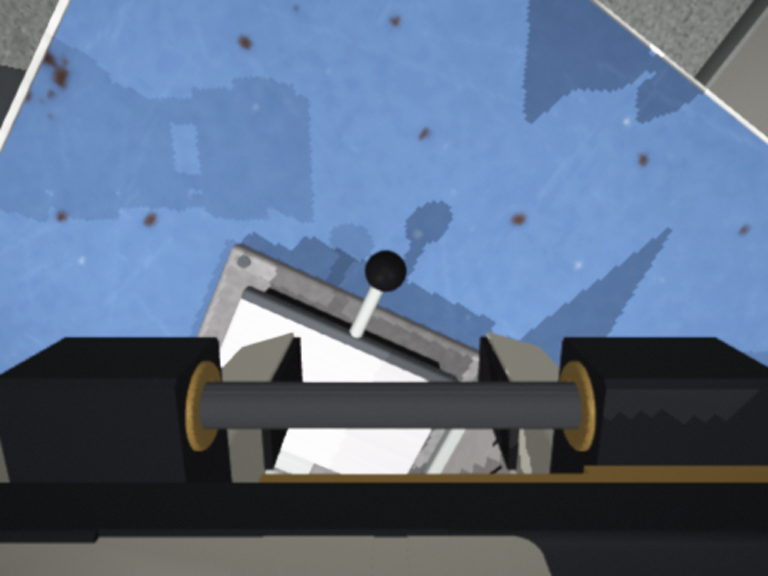

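Knob at (385,271), predicted (388,275): about 2 mm correction; the rod is 24° off the tool's x, as planned. Now the pointer angle, from the scene picture before the arm came in.

Run:
```python
from h import *
a=cv2.imread('pics/scene0.png')
cv2.imwrite('pics/ptr.png',cv2.resize(a[275:395,185:315],None,fx=5,fy=5,interpolation=cv2.INTER_CUBIC))
p=params('scene')
y=0.16;X=np.array([np.cos(y),np.sin(y),0]);Y=np.array([-X[1],X[0],0]);Z=np.array([0,0,1.])
H=np.r_[563.5,83.8,36]+70*Y
for off in(75,82,90):
  for th in(.55,.7,.85,1.05):
    P=[H+off*X+r*(np.cos(th)*Y+np.sin(th)*Z) for r in(30,128)]
    print(off,th,[np.round(((proj(p,q)+.5)*1.5625-.5-[185,275])*5).tolist() for q in P])
print('knob',((proj(p,H+150*Y)+.5)*1.5625-.5-[185,275])*5,'hinge ends',[np.round(((proj(p,H+s*X)+.5)*1.5625-.5-[185,275])*5) for s in(-70,70)])
```

```text
75 0.55 [[313.0, 269.0], [104.0, 235.0]]
75 0.7 [[318.0, 259.0], [125.0, 189.0]]
75 0.85 [[324.0, 250.0], [152.0, 146.0]]
75 1.05 [[333.0, 238.0], [196.0, 93.0]]
82 0.55 [[304.0, 262.0], [95.0, 227.0]]
82 0.7 [[309.0, 252.0], [116.0, 182.0]]
82 0.85 [[315.0, 243.0], [143.0, 139.0]]
82 1.05 [[324.0, 231.0], [187.0, 87.0]]
90 0.55 [[294.0, 254.0], [85.0, 219.0]]
90 0.7 [[298.0, 244.0], [106.0, 174.0]]
90 0.85 [[304.0, 235.0], [133.0, 131.0]]
90 1.05 [[314.0, 223.0], [177.0, 79.0]]
knob [126.136046   510.04676968] hinge ends [array([576., 433.]), array([379., 284.])]
```

View pics/ptr.png

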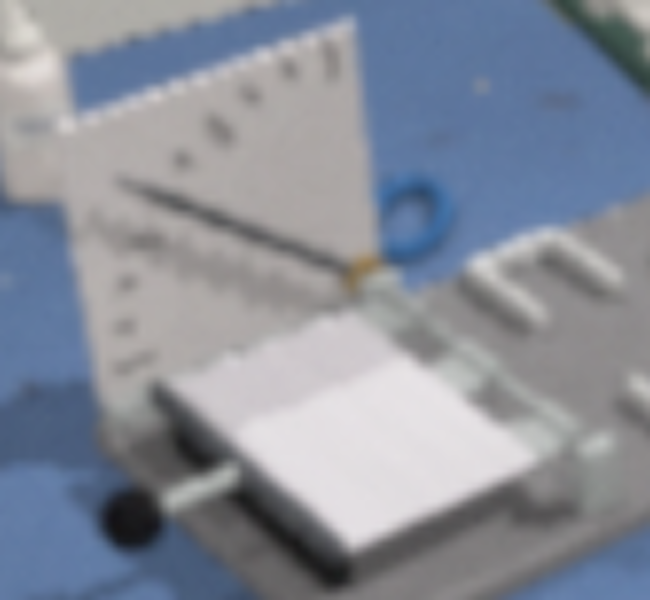

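The pointer bar runs from (120,180) to its base (345,267), which fits an angle of 0.71 rad. Now descend onto the knob.

Call:
jog_arm(
  dp=[
    [0.0035,-0.0035,0.03],
    [0,0,0.04],
    [0,0,0.025],
    [0,0,0],
  ],
  twist=[0,0,0,0],
  jaw=0.045,
)

```text
time: 15.82
tool_pos: [524.4, 300.4, 60.7]
tcp_rot: [-3.137, -0.001, 2.164]
contact_force: [-0.8, -0.1, 0.4]
grip_width: 45.0
finger_force: 0.0
```

Call:
jog_arm(
  dp=[
    [0,0,0.02],
    [0,0,0.015],
    [0,0,0.005],
    [0,0,0],
  ],
  twist=[0,0,0,0],
)

```text
time: 16.32
tool_pos: [525.7, 300.9, 22.9]
tcp_rot: [3.142, 0.0, 2.166]
contact_force: [0.4, 0.4, 0.0]
grip_width: 45.3
finger_force: 0.0
```

Call:
jog_arm(
  dp=[
    [0,0,0],
    [0,0,0],
    [0,0,0],
    [0,0,0],
  ],
  twist=[0,0,0,0],
  jaw=0.012,
)

```text
time: 16.82
tool_pos: [526.9, 301.6, 23.3]
tcp_rot: [3.138, 0.0, 2.166]
contact_force: [3.2, 2.9, -1.4]
grip_width: 22.5
finger_force: 30.0
```

Call:
jog_arm(
  dp=[
    [-0.0005,-0.0003,-0.0135],
    [-0.0016,-0.0008,-0.0134],
    [-0.0027,-0.0013,-0.0131],
    [-0.0038,-0.0018,-0.0128],
    [0,0,0],
  ],
  twist=[0,0,0,0,0],
)

```text
time: 17.45
tool_pos: [528.4, 291.9, 76.7]
tcp_rot: [3.137, 0.001, 2.166]
contact_force: [5.4, 5.4, -0.2]
grip_width: 22.1
finger_force: 30.0
```

Call:
jog_arm(
  dp=[
    [-0.0048,-0.0022,-0.0124],
    [-0.0058,-0.0027,-0.0119],
    [-0.0068,-0.0032,-0.0113],
    [-0.0067,-0.0031,-0.0094],
    [0,0,0],
    [0,0,0],
  ],
  twist=[0,0,0,0,0,0],
)

```text
time: 18.2
tool_pos: [532.5, 266.2, 120.8]
tcp_rot: [3.138, 0.0, 2.166]
contact_force: [6.0, 4.9, 1.3]
grip_width: 22.0
finger_force: 30.0
```

Run:
```python
from h import *
o=state();print(np.round(o['contact_force'],1),o['finger_force'])
a=bot.capture('scene');b=cv2.resize(a,(800,600),interpolation=cv2.INTER_CUBIC)[260:395,180:315]
cv2.imwrite('pics/fin.png',cv2.resize(b,None,fx=4.4,fy=4.4,interpolation=cv2.INTER_CUBIC))
p=params('scene')
y=0.16;X=np.array([np.cos(y),np.sin(y),0]);Y=np.array([-X[1],X[0],0]);Z=np.array([0,0,1.])
H=np.r_[563.5,83.8,36]+70*Y
f=lambda q:np.round(((proj(p,q)+.5)*1.5625-.5-[180,260])*4.4).tolist()
for th in(.6,.71,.82): print(th,'knob',f(H+150*(np.cos(th)*Y+np.sin(th)*Z)),'near edge',f(H-69*X+116*(np.cos(th)*Y+np.sin(th)*Z)),f(H-69*X+26*(np.cos(th)*Y+np.sin(th)*Z)))
```

```text
18.2 [532.5 266.2 120.8] [3.1375e+00 3.0000e-04 2.1663e+00] 22.0 [ 0.33  0.56  1.47  0.    1.1  -0.26]
[6.  4.9 1.3] 30.000305771827698
0.6 knob [162.0, 320.0] near edge [317.0, 405.0] [483.0, 437.0]
0.71 knob [180.0, 284.0] near edge [331.0, 377.0] [486.0, 431.0]
0.82 knob [202.0, 250.0] near edge [348.0, 349.0] [489.0, 425.0]
```

View pics/fin.png

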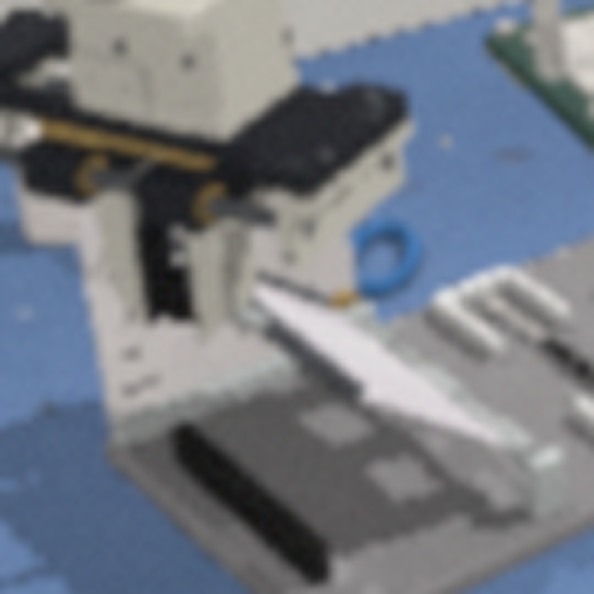

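Call:
jog_arm(
  dp=[
    [0,0,0],
    [0,0,0],
    [0,0,0],
    [0,0,0],
  ],
  twist=[0,0,0,0],
)

```text
time: 18.75
tool_pos: [532.4, 266.3, 120.6]
tcp_rot: [3.138, 0.0, 2.167]
contact_force: [5.4, 4.9, 1.5]
grip_width: 22.3
finger_force: 30.0
```

Run:
```python
from h import *
state();print(bot.close_job())
```

```text
18.75 [532.4 266.3 120.6] [3.1378e+00 3.0000e-04 2.1666e+00] 22.3 [ 0.33  0.56  1.47  0.    1.1  -0.26]
the job is handed in; nothing more can be done
None
```

I handed the job in at 18.75 s, with no verdict returned. The carver and wax block lie flat in their compartments, about 1 mm and 5 mm off centre. The flap is held by its knob at about 0.71 rad, in line with the pointer, which I measured at about 0.71 rad.

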